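# Dress the clock display by size

### The job

Dress the display: stand the four mantel clocks on the white blocks of the blue board in order of size, the smallest on the block next to the little lamp and each one larger than the last going away from it, so that none stands in another's shadow. Centre one clock on each block, squared up with the row and with its dial to the customers, away from you. Set each down gently, tip none over, and leave the opened watch lying where it is.

Things in the scene. Friction and masses are not known exactly. Their poses are not given: they have to be found in the camera images.
- clock_red: Loose round mantel clock, red-painted case, the smallest: drum 56 mm across, 36 mm deep, flat dial and flat black back, on a dark wooden foot 46 mm deep, 38 mm wide, 16 mm high; 66 mm high over all. Origin: centre of the foot's underside. z up; x out of the cream dial; y along its width. Starts upright on the table, dial turned away from the robot to within 30 degrees.
- clock_white: Loose round mantel clock, white-painted case, the second smallest: drum 70 mm across, 36 mm deep, flat dial and flat black back, on a dark wooden foot 46 mm deep, 48 mm wide, 16 mm high; 80 mm high over all. Origin: centre of the foot's underside. z up; x out of the cream dial; y along its width. Starts upright on the table, dial turned away from the robot to within 30 degrees.
- clock_green: Loose round mantel clock, green-painted case, the second largest: drum 84 mm across, 36 mm deep, flat dial and flat black back, on a dark wooden foot 46 mm deep, 57 mm wide, 16 mm high; 94 mm high over all. Origin: centre of the foot's underside. z up; x out of the cream dial; y along its width. Starts upright on the table, dial turned away from the robot to within 30 degrees.
- clock_walnut: Loose round mantel clock, dark walnut-brown case, the largest: drum 98 mm across, 36 mm deep, flat dial and flat black back, on a dark wooden foot 46 mm deep, 67 mm wide, 16 mm high; 108 mm high over all. Origin: centre of the foot's underside. z up; x out of the cream dial; y along its width. Starts upright on the table, dial turned away from the robot to within 30 degrees.
- block_a: One of four identical fixed white display blocks, 60 (x) by 78 (y) by 14 mm high, in a row along y about 108 mm apart on a fixed blue board (120 by 460, 12 mm thick): tops 26 mm above the table. Origin: centre of the underside. z up, x to the customers (away from the robot), y along the row to the robot's left. Names a to d say nothing of the place in the row.
- block_b: One of four identical fixed white display blocks, 60 (x) by 78 (y) by 14 mm high, in a row along y about 108 mm apart on a fixed blue board (120 by 460, 12 mm thick): tops 26 mm above the table. Origin: centre of the underside. z up, x to the customers (away from the robot), y along the row to the robot's left. Names a to d say nothing of the place in the row.
- block_c: One of four identical fixed white display blocks, 60 (x) by 78 (y) by 14 mm high, in a row along y about 108 mm apart on a fixed blue board (120 by 460, 12 mm thick): tops 26 mm above the table. Origin: centre of the underside. z up, x to the customers (away from the robot), y along the row to the robot's left. Names a to d say nothing of the place in the row.
- block_d: One of four identical fixed white display blocks, 60 (x) by 78 (y) by 14 mm high, in a row along y about 108 mm apart on a fixed blue board (120 by 460, 12 mm thick): tops 26 mm above the table. Origin: centre of the underside. z up, x to the customers (away from the robot), y along the row to the robot's left. Names a to d say nothing of the place in the row.
- lamp: Fixed little lamp, 130 mm high: round yellow shade 80 mm across, brass stem and base. Stands on the table in line with the row, past the board's left or right end, about 123 mm from the end block's centre. Past the other end is a red gift box with a watch on it (80 by 72 mm, 63 mm high). Origin: centre of the underside.
- open_watch: Loose opened watch movement (brass, 33 mm round) in a black and grey holder, 50 (x) by 30 (y) by 20 mm high, on the table among the clocks. Origin: centre of the underside. A black loupe (32 mm round, 28 high) and a metal parts tin (42 mm round, 14 high) lie among the clocks too.

How it is judged (in metres and radians):
At the end, for the whole second after the job is handed in: One clock on each block, centred within 13 mm, upright, within 0.22 rad of the block's x axis, dial to the customers; from the lamp outwards red, white, green, walnut (smallest to largest); all released and at rest (horizontal distance between any of clock_red, clock_white, clock_green, clock_walnut and block_a below 0.013 m and horizontal distance between any of clock_red, clock_white, clock_green, clock_walnut and block_b below 0.013 m and horizontal distance between any of clock_red, clock_white, clock_green, clock_walnut and block_c below 0.013 m and horizontal distance between any of clock_red, clock_white, clock_green, clock_walnut and block_d below 0.013 m and angle between the x axis of each of clock_red, clock_white, clock_green, clock_walnut and the x axis of block_a, either way round below 0.22 rad and angle between each of clock_red, clock_white, clock_green, clock_walnut's own z axis and vertical below 0.05 rad and height (world z) of clock_red between 0.022 and 0.031 m and linear speed of each of clock_red, clock_white, clock_green, clock_walnut below 0.02 m/s and angular speed of each of clock_red, clock_white, clock_green, clock_walnut below 0.2 rad/s and contact force between each of clock_red, clock_white, clock_green, clock_walnut and the fingers below 0.1 N and height (world z) of clock_white between 0.022 and 0.031 m and height (world z) of clock_green between 0.022 and 0.031 m and height (world z) of clock_walnut between 0.022 and 0.031 m and ((y of lamp in the frame of block_a above 0.05 m and y of lamp in the frame of clock_red above 0.05 m and y of lamp in the frame of clock_white above 0.05 m and y of lamp in the frame of clock_green above 0.05 m and y of lamp in the frame of clock_walnut above 0.05 m and y of clock_white in the frame of clock_red below -0.07 m and y of clock_green in the frame of clock_white below -0.07 m and y of clock_walnut in the frame of clock_green below -0.07 m) or (y of lamp in the frame of block_a below -0.05 m and y of lamp in the frame of clock_red below -0.05 m and y of lamp in the frame of clock_white below -0.05 m and y of lamp in the frame of clock_green below -0.05 m and y of lamp in the frame of clock_walnut below -0.05 m and y of clock_white in the frame of clock_red above 0.07 m and y of clock_green in the frame of clock_white above 0.07 m and y of clock_walnut in the frame of clock_green above 0.07 m))); the robot touches nothing.
It fails at once if a clock is tipped over (angle between any of clock_red, clock_white, clock_green, clock_walnut's own z axis and vertical above 0.6 rad).
It fails at once if a clock is let fall instead of being set down (loose and moving faster than 0.6 m/s, a drop of about 18 mm) ((contact force between clock_red and the fingers below 0.1 N and linear speed of clock_red above 0.6 m/s) or (contact force between clock_white and the fingers below 0.1 N and linear speed of clock_white above 0.6 m/s) or (contact force between clock_green and the fingers below 0.1 N and linear speed of clock_green above 0.6 m/s) or (contact force between clock_walnut and the fingers below 0.1 N and linear speed of clock_walnut above 0.6 m/s)).
It fails at once if the opened watch is pushed more than 15 mm from its place (distance of open_watch from where it was at the start of the episode above 0.015 m).
It also fails if it takes over 120 s, if anything falls off the work surface, if the arm or the gripper's body presses on something with over 40 N, if the wrist force passes 120 N, or if a joint passes its speed limit or range.

### The arm

A 6-joint arm with a two-finger parallel gripper is mounted at the origin on the work surface. World frame = base frame: x ahead of the robot, y to its left, z up, the work surface at z = 0. Lengths are in mm, angles in degrees, forces in N, time in s.
With the tool pointing down it reaches from about 300 to 850 mm from the base axis. Payload 4.2 kg.
Tool frame: the origin (TCP) lies midway between the tips of the shut fingers; the grasp point (between the pads) lies 19 mm behind it; z points along the fingers, y is the line along which they close (so a half turn about z gives the same grasp; the last joint's range is limited). The gripper opens to 91 mm and grips with 3 to 60 N. Pads are 32 mm wide; open, the fingers measure 118 mm over their backs; the gripper's body (76 mm by 178 mm) begins 60 mm behind the grasp point.
Start: joints at [71.62, 18.312, 89.639, -0, 72.044, -1.146], TCP at [170.366, 549.198, 213.976] pointing down, gripper open.
Joint ranges: [-177.97, 177.97], [-48.28, 115.42], [12.27, 149.76], [-77.06, 257.06], [2.81, 150.46], [-146.56, 146.56]. Speed limits (degrees/s): [147.25, 147.25, 180, 180, 180, 180].

### API

Orientations are given as [roll, pitch, yaw] about the fixed x, y, z axes, in that order (R = Rz(yaw) Ry(pitch) Rx(roll)).
In Python, from workcell import env gives the robot as it stands.
- The arm moves only by the shell command python3 -m jog 'ROWS' [FORCE]. ROWS is a JSON object of lists of equal length, an entry for each row: "jaw": the finger opening in mm, from 0 to 91.2; "slide": the shift along the tool's x, y, z in units of 30 mm (1.0 is 30 mm), a list of three; "spin": the turn about the tool's z in units of 8 degrees (1.0 is 8 degrees). In form: {"jaw": [jaw, ...], "slide": [[dx, dy, dz], ...], "spin": [spin, ...]}. A call has 1 to 10 rows; each row shifts and turns the commanded pose from where the row before left it, along the tool's axes as they then stand; what a row does not reach is not made up. A row lasts 1/10 s, in which the tool goes at most 50 mm and 8.59 degrees, less where a joint would pass 70% of its speed; a pose out of reach is approached as far as the arm can. A call is refused whole if a number of a shift passes 1 or a number of a turn 1, either way. A call with a gripper value outside its range is refused whole. The fingers move at their own pace and stop on an object; FORCE is the grip in N (left out, the last holds). Time passes only in rows, so rows that do not move let the fingers close. It gives the time, the measured TCP pose, the force, the opening and the grip force at its end, in the units of the state.
- env.state(): the state, without advancing time (a new reading comes with each control period).
- env.grab_frame(name): name is "side" or "top" or "wrist"; returns the picture (420x560x3 uint8, red, green, blue); there is no depth.
- env.camera_model(name): a dict with "fx", "fy", "cx", "cy" (pixels), "D" ([k1, k2, p1, p2, k3] as OpenCV has them; the pictures are not rectified), "camera_from_world" (4x4, takes a point from world to camera coordinates). Camera axes: x right, y up, looking along -z (the intrinsics and any distortion apply to the point x, -y, -z); pixel columns grow to the right and rows downward; lengths in mm; the calibration is good to about 2 mm. A picture is of the moment at which its call begins: read the wrist's pose just before it. camera_model takes no time and is no camera call; for the wrist camera it gives the pose at the moment of the call.
- env.job_done(): hands the job in; it is judged then, once.
The state is a dict: "time_s": time; "qpos": joint angles; "qvel": joint speeds; "effort": joint torques, N m; "ee_pos": TCP position; "ee_rot": TCP orientation; "force": force on the tool from outside, world axes, zero at the start; "torque": the same for the moment, N m; "gripper_width": finger opening in mm; "gripper_force": force on a finger pad.
Only numpy, scipy, OpenCV 4.12 (cv2) and the standard library are available. Lean on these libraries where they do the work, as an engineer would, in place of code of your own. Each camera call takes 0.05 s, during which the arm holds its last target. There are 200 camera calls.

## Working session

There is one attempt and no reset: what is moved stays moved. The work goes in short steps, Python scripts to look and compute and a shell command to move; the robot and the scene stay as the last step left them, time stands still between calls to the robot, and variables do not carry over. Pictures are saved under pics/ and viewed, at most 14 in all, crops included, and the job is handed in when it is done.

```bash
ls; mkdir -p pics; python3 - <<'E'
from workcell import env
import cv2
for n in ("top","side"):
    cv2.imwrite(f"pics/{n}0.png",env.grab_frame(n)[:,:,::-1])
    m=env.camera_model(n);print(n,m)
print(env.state())
E
```

```text
pics
top {'fx': 443.8070683703738, 'fy': 443.8070683703738, 'cx': 279.61849799361903, 'cy': 212.99281513629143, 'D': array([0.0169567, 0.       , 0.       , 0.       , 0.       ]), 'camera_from_world': array([[-4.28988098e-02, -9.99063770e-01, -5.59244984e-03,
         5.04427270e+01],
       [ 9.77418288e-01, -4.31273458e-02,  2.06865951e-01,
        -5.29258806e+02],
       [-2.06913464e-01,  3.40814034e-03,  9.78353312e-01,
        -1.03696759e+03],
       [ 0.00000000e+00,  0.00000000e+00,  0.00000000e+00,
         1.00000000e+00]])}
side {'fx': 471.07871016257855, 'fy': 471.07871016257855, 'cx': 289.0446780271569, 'cy': 207.68667306260105, 'D': array([-0.14983836,  0.        ,  0.        ,  0.        ,  0.        ]), 'camera_from_world': array([[ 7.65066410e-01, -6.43917074e-01,  6.64747191e-03,
        -3.98776981e+02],
       [ 4.76452122e-01,  5.72978103e-01,  6.66850410e-01,
        -2.99390518e+02],
       [-4.33205221e-01, -5.07017647e-01,  7.45161957e-01,
        -9.54778483e+02],
       [ 0.00000000e+00,  0.00000000e+00,  0.00000000e+00,
         1.00000000e+00]])}
{'time_s': 0.1, 'qpos': array([ 7.16210213e+01,  1.83492751e+01,  8.96983054e+01,  3.31390918e-04,
        7.20436961e+01, -1.14415372e+00]), 'qvel': array([-0.01307623, -0.05533974, -0.19288154,  0.04061388,  0.011554  ,
        0.01484911]), 'effort': array([ 2.38442597e-03, -4.13339496e+01, -2.32509309e+01,  7.30157713e-02,
        4.21810860e-02, -6.35425135e-05]), 'ee_pos': array([170.20799531, 548.77052856, 213.19887314]), 'ee_rot': array([-1.79908748e+02, -2.13762684e-03,  1.62765071e+02]), 'force': array([-0.02234383,  0.29477478, -0.7359077 ]), 'torque': array([-0.02762971,  0.04066297,  0.0510187 ]), 'gripper_force': 0.0, 'gripper_width': 91.39120783085158}
```

View pics/top0.png

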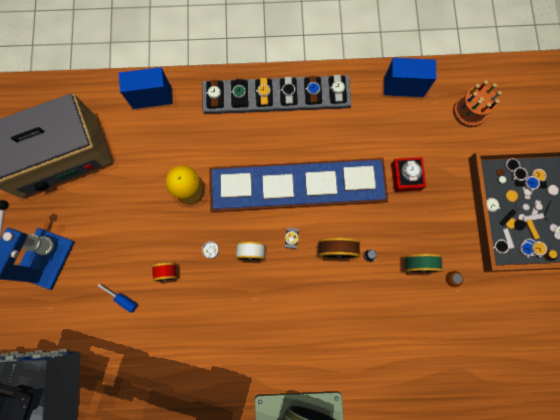

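View pics/side0.png

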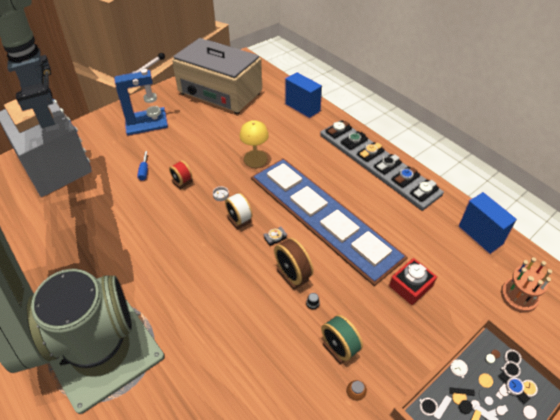

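```bash
python3 - <<'E'
import cv2,numpy as np
t=cv2.imread("pics/top0.png");s=cv2.imread("pics/side0.png")
def c(im,x,y,w=70,h=70): return cv2.resize(im[y-h//2:y+h//2,x-w//2:x+w//2],(200,200),interpolation=cv2.INTER_CUBIC)
T=[(164,272),(250,251),(339,248),(423,263)];S=[(180,174),(238,210),(293,262),(341,339)]
o=np.vstack([np.hstack([c(t,*p) for p in T]),np.hstack([c(s,*p) for p in S])])
cv2.imwrite("pics/crop0.png",o)
E
```

```text
(no output)
```

View pics/crop0.png

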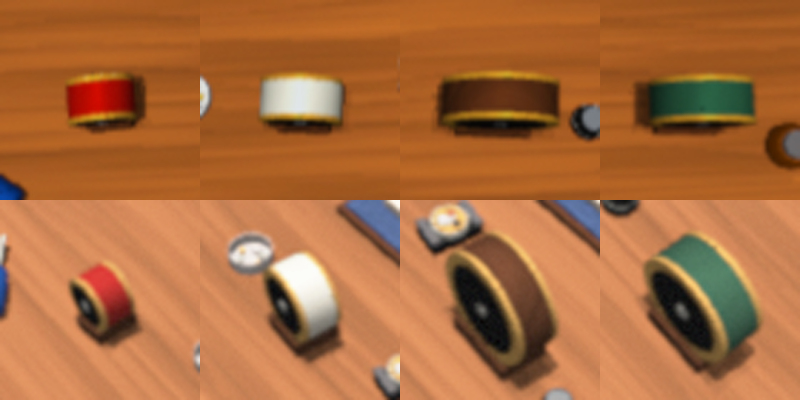

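```bash
cat > h.py <<'E'
from workcell import env
import cv2,numpy as np
from scipy.optimize import least_squares
F=np.diag([1.,-1,-1])
def K(m): return np.array([[m['fx'],0,m['cx']],[0,m['fy'],m['cy']],[0,0,1]])
def proj(m,P):
    T=F@m['camera_from_world'][:3]; 
    return cv2.projectPoints(np.float64(P).reshape(-1,3),cv2.Rodrigues(T[:,:3])[0],T[:,3],K(m),m['D'])[0].reshape(-1,2)
def ray(m,uv,z):
    T=F@m['camera_from_world'][:3];R=T[:,:3];C=-R.T@T[:,3]
    u=cv2.undistortPoints(np.float64(uv).reshape(-1,1,2),K(m),m['D']).reshape(-1,2)
    d=np.c_[u,np.ones(len(u))]@R
    return C+d*((z-C[2])/d[:,2])[:,None]
def tri(ms,uvs,x0=(550,0,20)):
    r=least_squares(lambda P:np.concatenate([proj(m,P)[0]-u for m,u in zip(ms,uvs)]),x0)
    return r.x,np.abs(r.fun).max()
DIA=dict(red=56,white=70,green=84,walnut=98)
H=dict(red=66,white=80,green=94,walnut=108)
E
python3 - <<'E'
from h import *
mt,ms=env.camera_model('top'),env.camera_model('side')
T=dict(red=(164,272),white=(250,251),walnut=(339,248),green=(423,263));S=dict(red=(180,174),white=(238,210),walnut=(293,262),green=(341,339))
ft=dict(red=(66,137,72,126),white=(60,144,73,124),walnut=(40,159,70,127),green=(49,155,74,125))
fs=dict(red=(68,62,134,86,104),white=(65,50,140,83,97),walnut=(46,33,155,81,104),green=(44,33,159,82,110))
th=np.linspace(0,2*np.pi,180,endpoint=False)
for n in T:
    r=DIA[n]/2;k=.35
    a,b=np.array(T[n])-35,np.array(S[n])-35
    t=np.array(ft[n])*k+[a[0],a[0],a[1],a[1]]; s=np.array(fs[n])*k+[b[0],b[1],b[0],b[0],b[1]]
    def f(p):
        x,y,z,w=p;R=np.array([[np.cos(w),-np.sin(w)],[np.sin(w),np.cos(w)]])
        def circ(d): 
            q=np.c_[np.full(180,d),r*np.cos(th)];q=q@R.T+[x,y];return np.c_[q,z-r+r*np.sin(th)]
        P=np.r_[circ(18),circ(-18)];u=proj(mt,P);v=proj(ms,P)
        cb=proj(ms,np.r_[R@[-18,0]+[x,y],z-r])[0];tb=proj(mt,np.r_[R@[-18,0]+[x,y],z])[0]
        return np.r_[u[:,0].min()-t[0],u[:,0].max()-t[1],u[:,1].min()-t[2],tb[1]-t[3],v[:,0].min()-s[0],v[:,1].min()-s[1],v[:,0].max()-s[2],cb-s[3:]]
    g=ray(mt,T[n],H[n])[0]
    q=least_squares(f,[*g[:2],H[n],0.],x_scale=[10,10,10,.2],diff_step=1e-4)
    print(n,q.x[:3].round(1),np.degrees(q.x[3]).round(1),q.fun.round(1))
def blobs(im,box):
    hsv=cv2.cvtColor(im,cv2.COLOR_BGR2HSV);m=((hsv[...,1]<60)&(hsv[...,2]>170)).astype(np.uint8)
    n,_,st,c=cv2.connectedComponentsWithStats(m)
    return np.array([c[i] for i in range(1,n) if st[i,4]>250 and box[0]<c[i][0]<box[2] and box[1]<c[i][1]<box[3]])
bt=blobs(cv2.imread("pics/top0.png"),(215,160,385,205));bs=blobs(cv2.imread("pics/side0.png"),(255,155,400,270))
bt=bt[bt[:,0].argsort()];bs=bs[bs[:,0].argsort()];print(bt,bs)
for u,v in zip(bt,bs): print(tri([mt,ms],[u,v]),ray(mt,u,26))
E
```

```text
red [399.4 313.1  64.3] 6.6 [ 0.1  0.4  0.8 -2.  -0.7 -0.4 -0.2 -0.5  0.7]
white [440.2 100.4  83.6] -7.9 [ 0.   0.9  0.  -2.3 -1.  -0.8 -0.8 -0.7  1.5]
walnut [ 434.9 -112.7  105.8] -7.4 [ 0.4  0.6  0.9 -3.1 -0.4 -0.8 -0.9 -1.   1.4]
green [ 391.8 -314.6   89.4] -5.7 [ 0.4  0.3  0.4 -1.7 -0.2 -0.1 -0.2 -0.9  0.5]
[[235.43555556 184.54222222]
 [277.58718331 185.68256334]
 [320.73402675 182.53640416]
 [358.80542986 177.24585219]] [[283.96484375 175.42578125]
 [308.45733788 199.37542662]
 [339.40212443 224.1198786 ]
 [371.24444444 246.84444444]]
(array([618.6972208 , 137.80552555,  19.73600535]), np.float64(0.09057810651262344)) [[616.70584188 137.30231133  26.        ]]
(array([611.00050917,  29.24983391,  19.42023172]), np.float64(0.11933853488886825)) [[608.88629044  29.41000691  26.        ]]
(array([614.42542054, -82.32781562,  19.51766465]), np.float64(0.1193334853298893)) [[612.30497034 -81.49641211  26.        ]]
(array([ 624.57193086, -181.66221721,   18.28937154]), np.float64(0.13369962856430107)) [[ 621.99494085 -179.97858142   26.        ]]
```

```bash
cat >> h.py <<'E'
def go(x,y,z,yaw):
    """print totals: spin units first, then slides in the turned tool axes (units of 30 mm)"""
    s=env.state();p=s['ee_pos'];cy=s['ee_rot'][2]
    d=(yaw-cy+180)%360-180
    c,si=np.cos(np.radians(yaw)),np.sin(np.radians(yaw));v=np.array([x,y,z])-p
    print('spin',round(-d/8,2),'slide',np.round(np.array([c*v[0]+si*v[1],si*v[0]-c*v[1],-v[2]])/30,2))
E
python3 -m jog '{"jaw":[91,91,91,91,91,91,91,91,91],"slide":[[0,0,-0.3],[0,0,-0.3],[0,0,-0.3],[0,0,0],[0,0,0],[0,0,0],[0,0,0],[0,0,0],[0,0,0]],"spin":[1,1,1,1,1,1,1,1,0.3]}' 20
python3 - <<'E'
from h import *
s=env.state();print(s['ee_pos'],s['ee_rot'],s['time_s'])
m=env.camera_model('wrist');A=m['camera_from_world'];print(-A[:3,:3].T@A[:3,3],A[2,:3],m['fx'])
go(399,313,225,96.6)
E
```

```text
time_s: 1.0
ee_pos: [170.3, 548.9, 240.5]
ee_rot: [-180.0, 0.1, 96.2]
force: [0.3, -0.6, 0.0]
gripper_width: 91.1
gripper_force: 0.0
[170.27221997 548.91588324 240.45497765] [-1.79976462e+02  5.45235217e-02  9.61732191e+01] 1.0
[161.97248298 614.41526634 412.14731784] [-0.02528971  0.23890855  0.9707127 ] 350.7224867692269
spin -0.05 slide [-8.69  6.67  0.52]
```

```bash
python3 -m jog '{"jaw":[91,91,91,91,91,91,91,91,91,91],"slide":[[-0.87,0.67,0],[-0.87,0.67,0],[-0.87,0.67,0],[-0.87,0.67,0],[-0.87,0.67,0],[-0.87,0.67,0],[-0.87,0.67,0],[-0.87,0.67,0],[-0.87,0.67,0],[-0.87,0.67,0]],"spin":[0,0,0,0,0,0,0,0,0,0]}'
python3 -m jog '{"jaw":[91,91],"slide":[[0,0,0],[0,0,0]],"spin":[0,0]}'
python3 - <<'E'
from h import *
import json
m=env.camera_model('wrist');im=env.grab_frame('wrist')[:,:,::-1]
cv2.imwrite('pics/wr.png',im);np.save('wr.npy',m,allow_pickle=True)
print(proj(m,[[399,313,66],[399,313,0]]))
go(399,313,225,96.6)
E
```

```text
time_s: 2.0
ee_pos: [399.6, 310.8, 240.6]
ee_rot: [-180.0, 0.0, 96.4]
force: [0.9, -0.0, -0.2]
gripper_width: 91.2
gripper_force: 0.0
time_s: 2.2
ee_pos: [399.0, 311.8, 240.6]
ee_rot: [-179.9, -0.0, 96.3]
force: [-0.3, 0.1, -0.2]
gripper_width: 91.0
gripper_force: 0.0
[[284.52746844 182.31963455]
 [284.34261645 172.11408395]]
spin -0.03 slide [0.02 0.02 0.52]
```

View pics/wr.png

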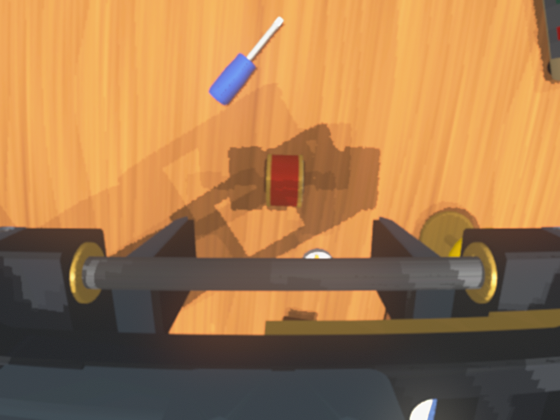

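```bash
python3 -m jog '{"jaw":[91,91,91,91,91,91,91,91,91],"slide":[[0.02,0,1],[0,0.02,1],[0,0,1],[0,0,1],[0,0,1],[0,0,1],[0,0,0.8],[0,0,0.4],[0,0,0]],"spin":[0,0,0,0,0,0,0,0,0]}' 25
python3 -m jog '{"jaw":[30,20,20,20,20,20,20,20],"slide":[[0,0,0],[0,0,0],[0,0,0],[0,0,0],[0,0,0],[0,0,0],[0,0,0],[0,0,0]],"spin":[0,0,0,0,0,0,0,0]}' 25
python3 -c "
from h import *
go(618,137.5,225,91)"
```

```text
time_s: 3.15
ee_pos: [398.2, 312.9, 23.7]
ee_rot: [-179.8, 0.1, 96.4]
force: [-0.5, 0.2, 0.6]
gripper_width: 91.3
gripper_force: 0.0
time_s: 3.95
ee_pos: [399.7, 312.8, 25.0]
ee_rot: [180.0, -0.0, 96.4]
force: [0.4, 0.6, 1.2]
gripper_width: 36.0
gripper_force: 24.9
spin 0.67 slide [-5.97  7.17 -6.67]
```

```bash
python3 -m jog '{"jaw":[20,20,20,20,20,20,20,20,20,20],"slide":[[0,0,-0.3],[0,0,-0.8],[0,0,-1],[0,0,-1],[0,0,-1],[-0.5,0,-1],[-1,0.5,-0.5],[-1,1,0],[-1,1,0],[-1,1,0]],"spin":[0,0,0,0,0.67,0,0,0,0,0]}'
python3 -c "
from h import *
go(612,40,200,91)"
```

```text
time_s: 4.95
ee_pos: [507.5, 178.4, 193.7]
ee_rot: [180.0, -0.0, 91.0]
force: [0.2, -0.2, -1.9]
gripper_width: 36.1
gripper_force: 24.9
spin 0.0 slide [-4.67  3.4  -0.21]
```

```bash
python3 -m jog '{"jaw":[20,20,20,20,20,20,20],"slide":[[-0.9,0.7,0],[-0.9,0.7,0],[-0.9,0.7,0],[-0.9,0.7,0],[-0.9,0.6,0],[0,0,0],[0,0,0]],"spin":[0,0,0,0,0,0,0]}'
cat >> h.py <<'E'
def blocks():
    m=env.camera_model('wrist');im=np.ascontiguousarray(env.grab_frame('wrist')[:,:,::-1]);
    hsv=cv2.cvtColor(im,cv2.COLOR_BGR2HSV);k=((hsv[...,1]<60)&(hsv[...,2]>140)).astype(np.uint8)
    for c in cv2.findContours(k,cv2.RETR_EXTERNAL,cv2.CHAIN_APPROX_NONE)[0]:
        if cv2.contourArea(c)<800: continue
        q=cv2.boxPoints(cv2.minAreaRect(c));w=ray(m,q,26);w2=cv2.minAreaRect(w[:,:2].astype(np.float32))
        print(q.round(0).tolist(),[np.round(a,1) for a in w2])
    return m,im
E
python3 - <<'E'
from h import *
m,im=blocks();cv2.imwrite('pics/wb.png',im);print(env.state()['ee_pos'])
E
```

```text
time_s: 5.65
ee_pos: [610.9, 46.0, 192.7]
ee_rot: [-179.9, -0.0, 90.9]
force: [0.0, 1.0, -2.2]
gripper_width: 35.8
gripper_force: 24.9
[[250.0, 167.0], [310.0, 167.0], [310.0, 203.0], [250.0, 203.0]] [array([606.6,  45.8]), array([59.7, 36. ]), np.float64(0.9)]
[[521.0, 189.0], [546.0, 164.0], [567.0, 185.0], [542.0, 210.0]] [array([879.5,  49.6]), array([36.3, 38.9]), np.float64(52.3)]
[[60.0, 167.0], [61.0, 90.0], [105.0, 90.0], [104.0, 168.0]] [array([412.1,  98.1]), array([79.4, 46.1]), np.float64(84.2)]
[[257.0, 136.0], [257.0, 49.0], [333.0, 49.0], [333.0, 136.0]] [array([619.6, 133.2]), array([72.5, 78.9]), np.float64(1.0)]
[[480.0, 255.0], [511.0, 11.0], [585.0, 20.0], [554.0, 264.0]] [array([865. ,  89.3]), array([ 90.3, 253.1]), np.float64(0.1)]
[[99.0, 0.0], [145.0, 0.0], [145.0, 42.0], [99.0, 42.0]] [array([459. , 197.2]), array([37.3, 44.4]), np.float64(88.1)]
[610.56287624  46.72762822 192.77206447]
```

View pics/wb.png

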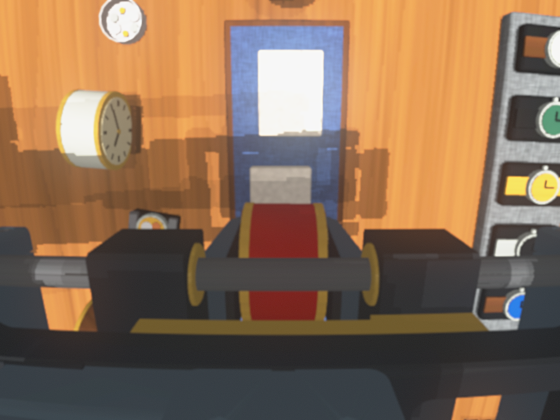

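```bash
python3 - <<'E'
from h import *
m=env.camera_model('wrist')
w=ray(m,[[258,50],[323,50],[323,136],[257,136],[250,167],[310,167]],26);print(w.round(1),w[:4].mean(0),w[4:].mean(0))
for a in ([227,25],[348,25]): print(ray(m,[a],12))
print(ray(m,[[346,150]],12))
go(618,137.5,60,91)
E
```

```text
[[584.3 171.8  26. ]
 [643.6 172.9  26. ]
 [646.6  95.   26. ]
 [583.6  93.8  26. ]
 [576.9  63.9  26. ]
 [635.2  65.   26. ]] [614.51031768 133.35616551  26.        ] [606.01941515  64.44849698  26.        ]
[[553.91380229 196.65521618  12.        ]]
[[667.8124324 198.7134105  12.       ]]
[[671.82428365  80.86164351  12.        ]]
spin -0.0 slide [3.02 0.3  4.43]
```

```bash
python3 -m jog '{"jaw":[20,20,20,20,20,20,20,20,20,20],"slide":[[1,0.1,0],[1,0.1,0],[0.95,0,0.5],[0,0,1],[0,0,1],[0,0,1],[0,0,0.6],[0,0,0.2],[0,0,0.1],[0,0,0]],"spin":[0,0,0,0,0,0,0,0,0,0]}'
python3 -c "
from h import *
go(616,135.5,51.5,91)"
```

```text
time_s: 6.7
ee_pos: [616.0, 135.6, 61.8]
ee_rot: [179.9, -0.0, 91.0]
force: [0.1, -0.2, -1.9]
gripper_width: 36.1
gripper_force: 24.9
spin 0.0 slide [-0.    0.    0.34]
```

```bash
python3 -m jog '{"jaw":[20,20,20,20,20],"slide":[[0,0,0.15],[0,0,0.1],[0,0,0.08],[0,0,0.03],[0,0,0]],"spin":[0,0,0,0,0]}'
```

```text
time_s: 7.2
ee_pos: [616.0, 135.0, 51.0]
ee_rot: [180.0, -0.0, 91.0]
force: [-1.7, 0.7, 3.6]
gripper_width: 35.7
gripper_force: 24.9
```

```bash
python3 -m jog '{"jaw":[45,60,75,85,85,85,85,85,85,85],"slide":[[0,0,0],[0,0,0],[0,0,0],[0,0,0],[0,0,0],[0,0,-0.5],[0,0,-1],[0,0,-1],[0,0,-1],[0,0,-1]],"spin":[0,0,0,0,0,0,0,0,0,0]}'
python3 -c "
from h import *
go(440,100.4,200,82.1)"
```

```text
time_s: 8.2
ee_pos: [615.6, 135.0, 186.3]
ee_rot: [-180.0, -0.0, 91.0]
force: [-0.1, -0.0, -0.1]
gripper_width: 84.9
gripper_force: 0.0
spin 1.11 slide [-1.95 -5.64 -0.46]
```

```bash
python3 -m jog '{"jaw":[91,91,91,91,91,91,91,91,91,91],"slide":[[0,0,-0.5],[0,0,-0.5],[-0.33,-0.95,0],[-0.33,-0.95,0],[-0.33,-0.95,0],[-0.33,-0.95,0],[-0.33,-0.95,0],[-0.3,-0.89,0],[0,0,0],[0,0,0]],"spin":[0.6,0.51,0,0,0,0,0,0,0,0]}'
cat > look.py <<'E'
from h import *
import sys
n,x,y=sys.argv[1],float(sys.argv[2]),float(sys.argv[3])
m=env.camera_model('wrist');im=env.grab_frame('wrist')[:,:,::-1]
u,v=proj(m,[x,y,H[n]])[0];print(u,v,env.state()['ee_pos'],env.state()['ee_rot'][2])
u,v=int(u),int(v);a,b=max(u-90,0),max(v-90,0);print('origin',a,b,'x3')
cv2.imwrite(f'pics/look_{n}.png',cv2.resize(im[b:b+180,a:a+180],None,fx=3,fy=3,interpolation=cv2.INTER_CUBIC))
E
python3 look.py white 440 100.4
```

```text
time_s: 9.2
ee_pos: [440.4, 100.3, 215.6]
ee_rot: [179.9, -0.0, 82.1]
force: [0.2, -0.1, -0.4]
gripper_width: 90.8
gripper_force: 0.0
283.3382929290594 191.39244516696226 [440.97125672 100.41815831 215.52069177] 82.12476596414426
origin 193 101 x3
```

View pics/look_white.png

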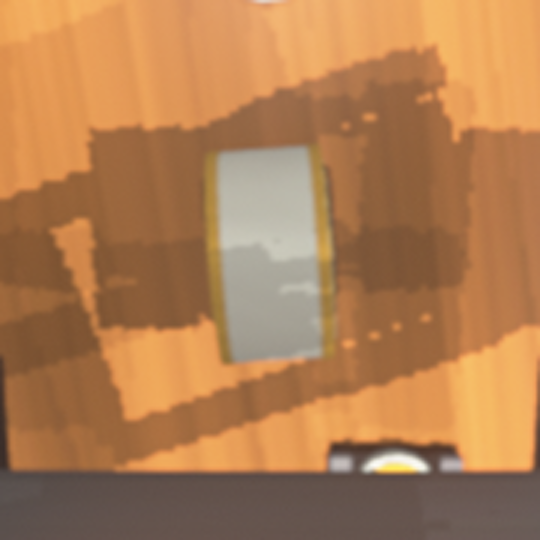

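```bash
cat > fity.py <<'E'
from h import *
import sys
# name, x,y guess, yaw guess deg, full-picture rows top,bottom, cols left,right (silhouette of drum)
n=sys.argv[1];x0,y0,w0,t,b,l,r=map(float,sys.argv[2:])
m=env.camera_model('wrist');R=DIA[n]/2;th=np.linspace(0,2*np.pi,360)
def f(p):
    w=np.radians(w0);A=np.array([[np.cos(w),-np.sin(w)],[np.sin(w),np.cos(w)]])
    P=np.concatenate([np.c_[(np.c_[np.full(360,d),R*np.cos(th)])@A.T+p,H[n]-R+R*np.sin(th)] for d in (18,-18)])
    u=proj(m,P);return np.r_[u[:,1].min()-t,u[:,1].max()-b,u[:,0].min()-l,u[:,0].max()-r]
q=least_squares(f,[x0,y0],diff_step=1e-4);print(q.x.round(1),q.fun.round(1));go(*q.x,215,90+w0)
E
python3 fity.py white 440 100 -3 150 221.7 261 304.5
```

```text
[440.2  98.6] [-0.9  1.   0.  -0. ]
spin -0.61 slide [-0.06 -0.02  0.02]
```

```bash
python3 -m jog '{"jaw":[91,91,91,91,91,91,91,91,91],"slide":[[0,0,0],[-0.06,-0.02,1],[0,0,1],[0,0,1],[0,0,1],[0,0,1],[0,0,0.8],[0,0,0.39],[0,0,0]],"spin":[-0.6,0,0,0,0,0,0,0,0]}' 25
python3 -m jog '{"jaw":[30,20,20,20,20,20,20],"slide":[[0,0,0],[0,0,0],[0,0,0],[0,0,0],[0,0,0],[0,0,0],[0,0,0]],"spin":[0,0,0,0,0,0,0]}' 25
```

```text
time_s: 10.15
ee_pos: [439.3, 98.5, 27.5]
ee_rot: [-179.8, 0.1, 86.9]
force: [-0.3, 0.4, 0.1]
gripper_width: 90.9
gripper_force: 0.0
time_s: 10.85
ee_pos: [439.5, 98.5, 29.6]
ee_rot: [180.0, -0.0, 86.9]
force: [1.9, -0.0, 1.4]
gripper_width: 37.9
gripper_force: 1.3
```

```bash
python3 -m jog '{"jaw":[20,20,20,20,20,20,20,20,20,20],"slide":[[0,0,0],[0,0,0],[0,0,-0.3],[0,0,-0.8],[0,0,-1],[0,0,-1],[0,0,-1],[0,0,-1],[0,0,-0.5],[0,0,0]],"spin":[0,0,0,0,0,0,0,0,0,-0.55]}' 25
python3 -c "
from h import *
go(614,-60,197,91.4)"
```

```text
time_s: 11.85
ee_pos: [440.4, 98.7, 200.2]
ee_rot: [179.7, -0.1, 91.4]
force: [0.3, -0.2, -2.0]
gripper_width: 35.9
gripper_force: 25.0
spin 0.0 slide [-5.43  5.65  0.11]
```

```bash
python3 -m jog '{"jaw":[20,20,20,20,20,20,20,20,20],"slide":[[-0.9,0.94,0],[-0.9,0.94,0],[-0.9,0.94,0],[-0.9,0.94,0],[-0.9,0.94,0],[-0.93,0.95,0],[0,0,0],[0,0,0],[0,0,0]],"spin":[0,0,0,0,0,0,0,0,0]}'
python3 - <<'E'
from h import *
m,im=blocks();cv2.imwrite('pics/wb2.png',im);np.save('wb2.npy',m,allow_pickle=True);print(env.state()['ee_pos'])
E
```

```text
time_s: 12.75
ee_pos: [611.5, -59.8, 197.2]
ee_rot: [-179.9, -0.0, 91.3]
force: [0.1, 1.0, -2.2]
gripper_width: 36.3
gripper_force: 25.0
[[246.0, 291.0], [320.0, 291.0], [320.0, 320.0], [246.0, 320.0]] [array([ 613.2, -195. ]), array([82.1, 35.8]), np.float64(1.4)]
[[246.0, 169.0], [320.0, 169.0], [320.0, 257.0], [246.0, 257.0]] [array([610.7, -91. ]), array([77.7, 93. ]), np.float64(1.4)]
[[126.0, 139.0], [131.0, 106.0], [173.0, 111.0], [168.0, 144.0]] [array([478.7,  -4.3]), array([32.6, 43.9]), np.float64(83.1)]
[[475.0, 255.0], [509.0, -1.0], [583.0, 9.0], [549.0, 265.0]] [array([863.8, -10.1]), array([ 90.3, 266.9]), np.float64(0.1)]
[[259.0, 0.0], [327.0, 0.0], [327.0, 23.0], [259.0, 23.0]] [array([615.4, 100.5]), array([62.1, 20. ]), np.float64(1.5)]
[[233.0, 0.0], [346.0, 0.0], [346.0, 158.0], [233.0, 158.0]] [array([614. ,  38.6]), array([110.7, 144.3]), np.float64(1.4)]
[611.52237652 -59.59056058 197.45450972]
```

View pics/wb2.png

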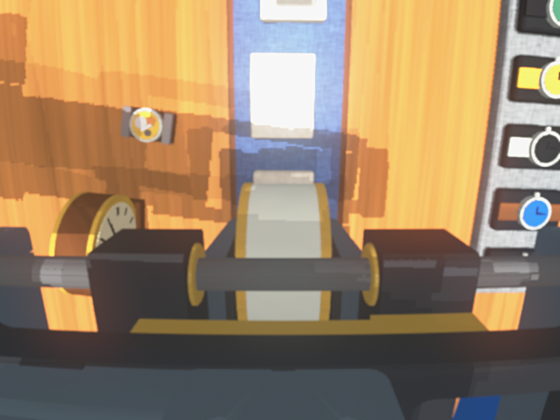

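```bash
python3 - <<'E'
from h import *
m=env.camera_model('wrist')
w=ray(m,[[249,53],[315,53],[315,137],[250,137]],26);print(w.round(1),w.mean(0))
w=ray(m,[[261,20],[326,20],[253,172],[313,172]],26);print(w)
E
```

```text
[[575.8  63.3  26. ]
 [636.9  64.7  26. ]
 [640.  -12.5  26. ]
 [577.2 -14.   26. ]] [607.46069387  25.37766079  26.        ]
[[586.4653683   92.56069162  26.        ]
 [645.80745059  94.12489861  26.        ]
 [580.28600594 -48.15874578  26.        ]
 [639.55266323 -46.72484625  26.        ]]
```

```bash
python3 -c "
from h import *
go(608.5,27,62,91.4)"
```

```text
spin -0.0 slide [ 2.89 -0.03  4.52]
```

```bash
python3 -m jog '{"jaw":[20,20,20,20,20,20,20,20,20,20],"slide":[[1,-0.03,0],[1,0,0],[0.89,0,0.5],[0,0,1],[0,0,1],[0,0,1],[0,0,0.8],[0,0,0.22],[0,0,0],[0,0,0.08]],"spin":[0,0,0,0,0,0,0,0,0,0]}'
python3 -m jog '{"jaw":[20,20,20,20],"slide":[[0,0,0.08],[0,0,0.05],[0,0,0.02],[0,0,0]],"spin":[0,0,0,0]}'
```

```text
time_s: 13.8
ee_pos: [610.9, 26.6, 61.2]
ee_rot: [179.8, -0.0, 91.4]
force: [0.1, 0.0, -1.8]
gripper_width: 35.9
gripper_force: 25.0
time_s: 14.2
ee_pos: [610.0, 26.2, 55.6]
ee_rot: [179.9, -0.0, 91.3]
force: [-1.0, 0.5, 1.2]
gripper_width: 35.7
gripper_force: 25.0
```

```bash
python3 -m jog '{"jaw":[45,60,75,85,85,85,85,85,85,85],"slide":[[0,0,0],[0,0,0],[0,0,0],[0,0,0],[0,0,0],[0,0,-0.5],[0,0,-1],[0,0,-1],[0,0,-1],[0,0,-1]],"spin":[0,0,0,0,0,0,0,0,0,0.5]}'
python3 -c "
from h import *
go(391.8,-314.6,225,87)"
```

```text
time_s: 15.2
ee_pos: [609.6, 26.2, 191.1]
ee_rot: [-180.0, -0.0, 87.2]
force: [-0.5, 0.2, 0.5]
gripper_width: 84.7
gripper_force: 0.0
spin 0.03 slide [-11.72  -6.65  -1.13]
```

```bash
python3 -m jog '{"jaw":[91,91,91,91,91,91,91,91,91,91],"slide":[[-1,-0.55,-0.5],[-1,-0.55,-0.5],[-1,-0.55,0],[-1,-0.55,0],[-1,-0.55,0],[-1,-0.55,0],[-1,-0.55,0],[-1,-0.55,0],[-1,-0.55,0],[-1,-0.55,0]],"spin":[0,0,0,0,0,0,0,0,0,0]}'
python3 -m jog '{"jaw":[91,91,91,91],"slide":[[-0.86,-0.55,0],[-0.86,-0.6,0],[0,0,0],[0,0,0]],"spin":[0,0,0,0]}'
python3 look.py green 391.8 -314.6
```

```text
time_s: 16.2
ee_pos: [430.0, -266.8, 220.0]
ee_rot: [180.0, 0.0, 87.3]
force: [-0.2, -0.5, 0.8]
gripper_width: 91.1
gripper_force: 0.0
time_s: 16.6
ee_pos: [393.9, -315.9, 219.9]
ee_rot: [180.0, -0.0, 87.2]
force: [0.3, 0.5, 0.1]
gripper_width: 90.9
gripper_force: 0.0
281.7031745234209 192.57901240579838 [ 394.24894574 -315.3611802   219.91569966] 87.30514765343767
origin 191 102 x3
```

View pics/look_green.png

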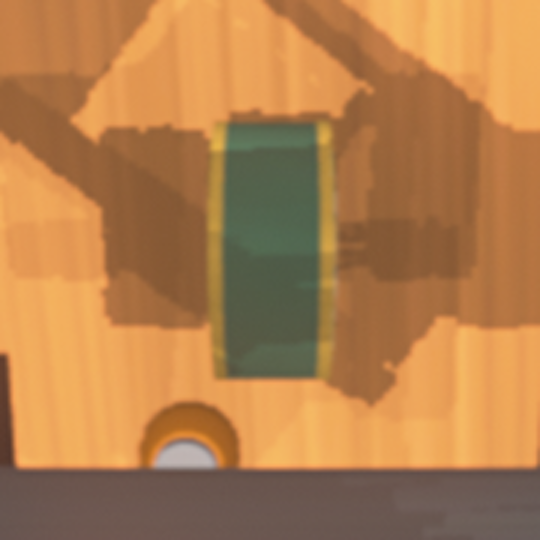

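```bash
python3 fity.py green 392 -315 -2.5 142.3 228 260.3 303
```

```text
[ 392.1 -315.9] [-0.1  0.1  0.6 -0.6]
spin -0.02 slide [-0.02 -0.07  0.16]
```

```bash
python3 -m jog '{"jaw":[91,91,91,91,91,91,91,91,91],"slide":[[-0.02,-0.06,1],[0,0,1],[0,0,1],[0,0,1],[0,0,1],[0,0,0.7],[0,0,0.36],[0,0,0],[0,0,0]],"spin":[0,0,0,0,0,0,0,0,0]}' 25
python3 -m jog '{"jaw":[30,20,20,20,20,20,20,20,20],"slide":[[0,0,0],[0,0,0],[0,0,0],[0,0,0],[0,0,0],[0,0,0],[0,0,0],[0,0,0],[0,0,0]],"spin":[0,0,0,0,0,0,0,0,0]}' 25
```

```text
time_s: 17.55
ee_pos: [393.2, -316.3, 38.8]
ee_rot: [179.9, 0.0, 87.4]
force: [-0.2, 0.4, 0.2]
gripper_width: 90.7
gripper_force: 0.0
time_s: 18.45
ee_pos: [392.2, -316.2, 38.1]
ee_rot: [-180.0, -0.0, 87.3]
force: [0.3, -0.2, -0.2]
gripper_width: 36.1
gripper_force: 25.0
```

```bash
python3 -m jog '{"jaw":[20,20,20,20,20,20,20,20],"slide":[[0,0,-0.3],[0,0,-0.8],[0,0,-1],[0,0,-1],[0,0,-1],[0,0,-1],[0,0,-0.5],[0,0,0]],"spin":[0,0,0,0,0,0,0,-0.5]}' 25
python3 -c "
from h import *
go(615,-165,205,91.4)"
```

```text
time_s: 19.25
ee_pos: [393.2, -316.9, 209.1]
ee_rot: [179.8, 0.2, 91.4]
force: [-0.3, -0.8, -3.0]
gripper_width: 35.9
gripper_force: 25.0
spin 0.0 slide [4.88 7.52 0.14]
```

```bash
python3 -m jog '{"jaw":[20,20,20,20,20,20,20,20,20,20],"slide":[[0.6,0.94,0],[0.6,0.94,0],[0.6,0.94,0],[0.6,0.94,0],[0.62,0.94,0],[0.62,0.94,0],[0.62,0.94,0],[0.62,0.94,0],[0,0,0],[0,0,0]],"spin":[0,0,0,0,0,0,0,0,0,0]}'
python3 -m jog '{"jaw":[20,20],"slide":[[0,0,0],[0,0,0]],"spin":[0,0]}'
python3 - <<'E'
from h import *
m,im=blocks();cv2.imwrite('pics/wb3.png',im);print(env.state()['ee_pos'])
E
```

```text
time_s: 20.25
ee_pos: [614.1, -164.1, 205.5]
ee_rot: [-179.9, -0.0, 91.4]
force: [-0.6, -0.1, -3.1]
gripper_width: 35.8
gripper_force: 25.0
time_s: 20.45
ee_pos: [613.5, -165.3, 206.3]
ee_rot: [-180.0, -0.0, 91.3]
force: [-0.8, -0.7, -2.3]
gripper_width: 35.8
gripper_force: 25.0
[[37.0, 286.0], [38.0, 259.0], [89.0, 261.0], [88.0, 287.0]] [array([ 364.3, -275.1]), array([68.4, 33. ]), np.float64(0.6)]
[[491.0, 163.0], [554.0, 146.0], [564.0, 182.0], [501.0, 199.0]] [array([ 872.2, -148.1]), array([79.5, 42.2]), np.float64(17.0)]
[[476.0, 198.0], [502.0, -7.0], [578.0, 2.0], [552.0, 208.0]] [array([862. , -80.3]), array([ 90.6, 212.3]), np.float64(0.1)]
[[249.0, 0.0], [315.0, 0.0], [315.0, 27.0], [249.0, 27.0]] [array([607.8,  -4.7]), array([62. , 24.1]), np.float64(1.2)]
[[233.0, 0.0], [342.0, 0.0], [342.0, 169.0], [233.0, 169.0]] [array([614.8, -71.8]), array([110.4, 159.2]), np.float64(1.3)]
[[116.0, 30.0], [119.0, -3.0], [169.0, 2.0], [166.0, 35.0]] [array([475.3,  -7.3]), array([30.5, 50.3]), np.float64(84.0)]
[ 613.60606127 -165.35353673  206.38282773]
```

View pics/wb3.png

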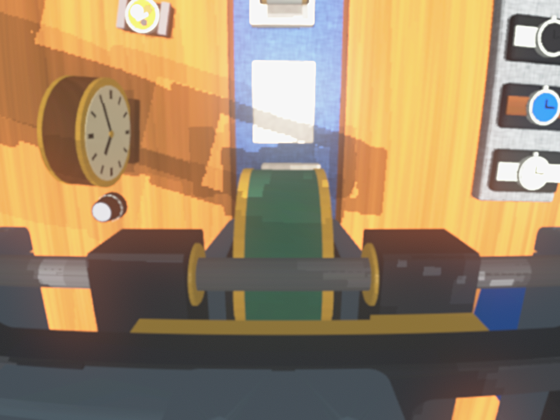

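```bash
python3 - <<'E'
from h import *
m=env.camera_model('wrist')
w=ray(m,[[252,61],[315,61],[314,143],[252,143]],26);print(w.round(1),w.mean(0))
w=ray(m,[[262,164],[321,164]],26);print(w)
go(w[0,0]*0+612,-83.5,68,91.4)
E
```

```text
[[ 580.3  -48.3   26. ]
 [ 640.3  -47.    26. ]
 [ 642.4 -124.8   26. ]
 [ 580.7 -126.2   26. ]] [610.94011677 -86.56663822  26.        ]
[[ 590.85892588 -147.00942575   26.        ]
 [ 650.35316914 -145.67112504   26.        ]]
spin -0.02 slide [2.73 0.01 4.61]
```

```bash
python3 -m jog '{"jaw":[20,20,20,20,20,20,20,20,20,20],"slide":[[0.9,0,0],[0.9,0,0],[0.9,-0.02,0.5],[0,0,1],[0,0,1],[0,0,1],[0,0,0.8],[0,0,0.2],[0,0,0],[0,0,0.08]],"spin":[0,0,0,0,0,0,0,0,0,0]}'
python3 -m jog '{"jaw":[20,20,20,20],"slide":[[0,0,0.08],[0,0,0.06],[0,0,0.02],[0,0,0]],"spin":[0,0,0,0]}'
```

```text
time_s: 21.5
ee_pos: [613.2, -84.2, 70.5]
ee_rot: [179.8, 0.0, 91.3]
force: [1.2, 0.2, -2.3]
gripper_width: 35.9
gripper_force: 25.0
time_s: 21.9
ee_pos: [612.0, -83.7, 64.2]
ee_rot: [180.0, -0.0, 91.3]
force: [0.8, 0.4, -2.6]
gripper_width: 35.9
gripper_force: 25.0
```

```bash
python3 -m jog '{"jaw":[20,20,20],"slide":[[0,0,0.03],[0,0,0.02],[0,0,0]],"spin":[0,0,0]}'
```

```text
time_s: 22.2
ee_pos: [612.0, -83.7, 64.1]
ee_rot: [180.0, 0.0, 91.3]
force: [-2.4, 0.2, 6.6]
gripper_width: 35.5
gripper_force: 25.0
```

Seated. Release and go to the walnut.

```bash
python3 -m jog '{"jaw":[45,60,75,85,85,85,85,85,85,85],"slide":[[0,0,0],[0,0,0],[0,0,0],[0,0,0],[0,0,0],[0,0,-0.5],[0,0,-1],[0,0,-1],[0,0,-1],[0,0,-1]],"spin":[0,0,0,0,0,0,0,0,0,0.5]}'
python3 -c "
from h import *
go(435,-112.7,235,87)"
```

```text
time_s: 23.2
ee_pos: [611.7, -83.7, 198.6]
ee_rot: [-180.0, -0.0, 87.2]
force: [0.7, 0.8, 0.3]
gripper_width: 85.0
gripper_force: 0.0
spin 0.03 slide [-1.27 -5.83 -1.21]
```

```bash
python3 -m jog '{"jaw":[91,91,91,91,91,91,91,91,91],"slide":[[-0.2,-0.95,-0.6],[-0.2,-0.95,-0.6],[-0.2,-0.95,0],[-0.2,-0.95,0],[-0.2,-0.95,0],[-0.27,-1,0],[0,0,0],[0,0,0],[0,0,0]],"spin":[0,0,0,0,0,0,0,0,0]}'
python3 look.py walnut 434.9 -112.7
```

```text
time_s: 24.1
ee_pos: [438.8, -113.7, 233.6]
ee_rot: [179.9, -0.0, 87.3]
force: [0.1, -0.2, -0.0]
gripper_width: 90.9
gripper_force: 0.0
279.43090791157584 192.9580090045547 [ 438.88441983 -113.63759205  233.43000808] 87.34673195310083
origin 189 102 x3
```

View pics/look_walnut.png

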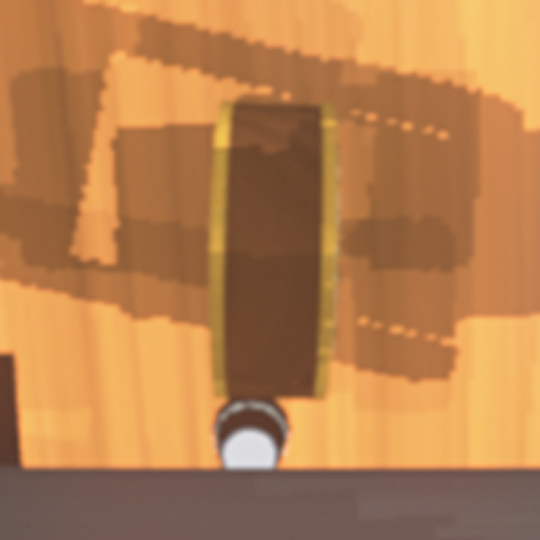

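```bash
python3 fity.py walnut 435 -113 -4 135.7 234.7 258.7 301.7
```

```text
[ 435.1 -115.6] [-0.1  0.1  0.5 -0.5]
spin 0.17 slide [-0.07 -0.12  0.61]
```

```bash
python3 -m jog '{"jaw":[91,91,91,91,91,91,91,91,91],"slide":[[-0.07,-0.12,1],[0,0,1],[0,0,1],[0,0,1],[0,0,1],[0,0,0.9],[0,0,0.38],[0,0,0],[0,0,0]],"spin":[0.15,0,0,0,0,0,0,0,0]}' 30
python3 -m jog '{"jaw":[30,20,20,20,20,20,20,20,20],"slide":[[0,0,0],[0,0,0],[0,0,0],[0,0,0],[0,0,0],[0,0,0],[0,0,0],[0,0,0],[0,0,0]],"spin":[0,0,0,0,0,0,0,0,0]}' 30
```

```text
time_s: 25.05
ee_pos: [435.1, -115.6, 45.0]
ee_rot: [180.0, -0.0, 86.2]
force: [0.6, 0.5, 0.7]
gripper_width: 91.2
gripper_force: 0.0
time_s: 25.95
ee_pos: [434.8, -115.7, 45.1]
ee_rot: [179.9, 0.0, 86.1]
force: [1.9, -0.2, -1.0]
gripper_width: 35.9
gripper_force: 30.0
```

```bash
python3 -m jog '{"jaw":[20,20,20,20,20,20,20,20,20],"slide":[[0,0,-0.3],[0,0,-0.8],[0,0,-1],[0,0,-1],[0,0,-1],[0,0,-1],[0,0,-0.5],[0,0,0],[0,0,0]],"spin":[0,0,0,0,0,0,0,-0.65,0]}' 30
python3 -c "
from h import *
go(622.5,-183.3,77,91.4)"
```

```text
time_s: 26.85
ee_pos: [433.1, -115.4, 213.2]
ee_rot: [-179.9, -0.0, 91.3]
force: [0.2, 0.4, -4.9]
gripper_width: 35.9
gripper_force: 30.0
spin -0.01 slide [-2.42  6.25  4.54]
```

```bash
python3 -m jog '{"jaw":[20,20,20,20,20,20,20,20,20],"slide":[[-0.35,0.9,0],[-0.35,0.9,0],[-0.35,0.9,0],[-0.35,0.9,0],[-0.35,0.9,0],[-0.35,0.9,0],[-0.32,0.82,0],[0,0,0],[0,0,0]],"spin":[0,0,0,0,0,0,0,0,0]}'
python3 -c "
from h import *
go(622.5,-183.3,77,91.4)"
```

```text
time_s: 27.75
ee_pos: [621.4, -183.6, 211.2]
ee_rot: [-179.7, -0.1, 91.3]
force: [-1.0, 0.2, -4.1]
gripper_width: 35.8
gripper_force: 30.0
spin -0.02 slide [0.01 0.04 4.47]
```

```bash
python3 -m jog '{"jaw":[20,20,20,20,20,20,20,20,20,20],"slide":[[0,0,0.6],[0,0,1],[0,0,1],[0,0,1],[0,0,0.6],[0,0,0.25],[0,0,0],[0,0,0.08],[0,0,0.05],[0,0,0]],"spin":[0,0,0,0,0,0,0,0,0,0]}'
```

```text
time_s: 28.75
ee_pos: [622.7, -184.0, 76.5]
ee_rot: [179.9, 0.0, 91.3]
force: [-0.2, 0.6, -4.5]
gripper_width: 35.6
gripper_force: 30.0
```

```bash
python3 -m jog '{"jaw":[20,20,20,20,20,20],"slide":[[0,0,0.08],[0,0,0.05],[0,0,0.05],[0,0,0.02],[0,0,0],[0,0,0]],"spin":[0,0,0,0,0,0]}'
```

```text
time_s: 29.35
ee_pos: [622.5, -184.0, 71.2]
ee_rot: [179.9, 0.0, 91.3]
force: [-1.7, -0.2, 5.3]
gripper_width: 36.0
gripper_force: 30.0
```

```bash
python3 -m jog '{"jaw":[45,60,75,85,85,85,85,85,85,85],"slide":[[0,0,0],[0,0,0],[0,0,0],[0,0,0],[0,0,0],[0,0,-0.5],[0,0,-1],[0,0,-1],[0,0,-1],[0,0,-1]],"spin":[0,0,0,0,0,0,0,0,0,0]}'
python3 -m jog '{"jaw":[85,85,85,85,85,85,85,85,85,85],"slide":[[0,0,-1],[0,-1,0],[0,-1,0],[0,-1,0],[0,-1,0],[0,-1,0],[0,-1,0],[0,-1,0],[0,-1,0],[0,0,0]],"spin":[0,0,0,0,0,0,0,0,0,0]}'
python3 - <<'E'
from h import *
a=env.grab_frame('top')[:,:,::-1][110:250,150:410];b=env.grab_frame('side')[:,:,::-1][110:300,220:420]
a=cv2.resize(a,(520,280),interpolation=cv2.INTER_CUBIC);b=cv2.resize(b,(280,266))
o=np.zeros((280,800,3),np.uint8);o[:,:520]=a;o[:266,520:]=b;cv2.imwrite('pics/end.png',o)
E
```

```text
time_s: 30.35
ee_pos: [622.2, -183.8, 205.7]
ee_rot: [-180.0, -0.0, 91.3]
force: [0.0, -0.3, -0.2]
gripper_width: 84.8
gripper_force: 0.0
time_s: 31.35
ee_pos: [379.2, -189.0, 234.8]
ee_rot: [-179.9, -0.0, 91.2]
force: [0.6, -0.6, -0.0]
gripper_width: 85.1
gripper_force: 0.0
```

View pics/end.png

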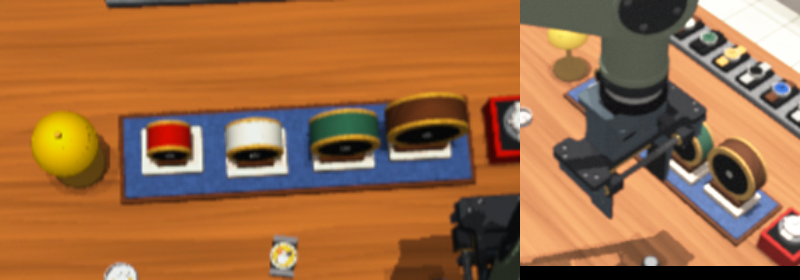

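```bash
python3 - <<'E'
from h import *
a=env.grab_frame('top')[:,:,::-1];m=env.camera_model('top')
a=np.hstack([cv2.resize(a[150:215,x:x+50],(200,260),interpolation=cv2.INTER_CUBIC) for x in (212,254,298,338)])
for i,(x0,p) in enumerate(zip((212,254,298,338),((616,135),(610,26.2),(612,-83.7),(622.5,-184)))):
    # foot back edge bottom, and nominal block back edge (top), if concentric
    q=proj(m,[[p[0]-23,p[1],26],[p[0]-30,p[1],26],[p[0]-30,p[1],12]])
    print(((q-[x0,150])*4+[200*i,0]).round(0).tolist())
cv2.imwrite('pics/end2.png',a)
E
```

```text
[[98.0, 174.0], [98.0, 184.0], [101.0, 190.0]]
[[301.0, 176.0], [301.0, 186.0], [301.0, 192.0]]
[[497.0, 165.0], [497.0, 176.0], [495.0, 181.0]]
[[692.0, 143.0], [693.0, 153.0], [689.0, 159.0]]
```

View pics/end2.png

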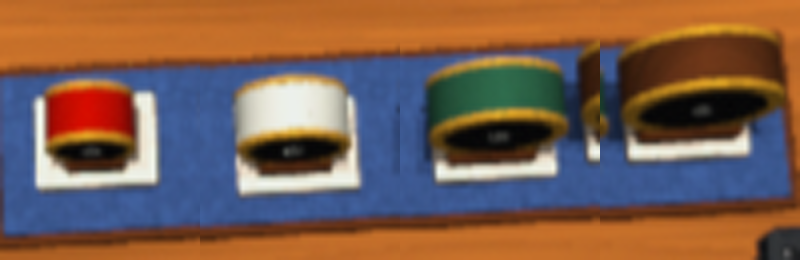

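```bash
python3 -c "
from workcell import env
print(env.job_done())"
```

```text
the job is handed in; nothing more can be done
None
```

I stood all four clocks on their blocks, red, white, green, walnut going away from the lamp, dials to the customers and within about 3 mm of centre by the last top picture. The job is handed in at about 31 s, and no verdict came back.

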